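# Stand the fallen reagent bottle up in its lane and scan its label

## Robot

A 6-joint arm with a two-finger parallel gripper is mounted at the origin on the work surface. World frame = base frame: x ahead of the robot, y to its left, z up, the work surface at z = 0. Lengths are in m, angles in rad, forces in N, time in s.
With the tool pointing down it reaches from about 0.375 to 0.9 m from the base axis. Payload 3.1 kg.
Tool frame: the origin (TCP) lies between the finger pads; the fingertips stand 8 mm ahead of it and the grasp point (between the pads) lies 11 mm behind it; z points along the fingers, y is the line along which they close (so a half turn about z gives the same grasp; the last joint's range is limited). The gripper opens to 87 mm and grips with 3 to 60 N. Pads are 19 mm wide; open, the fingers measure 117 mm over their backs; the gripper's body (75 mm by 190 mm) begins 51 mm behind the grasp point.
Start: joints at [-1.419, 0.527, 1.433, -0, 1.181, -0.178], TCP at [0.202, -0.591, 0.231] pointing down, gripper open.
Joint ranges: [-3.08, 3.08], [-0.75, 2.2], [0.22, 2.44], [-1.43, 4.57], [0, 2.65], [-2.85, 2.85]. Speed limits (rad/s): [2.79, 2.79, 3.14, 3.14, 3.14, 3.14].

## Interface

Orientations are given as a unit quaternion [x, y, z, w].
In Python, from rig import robot gives the robot as it stands.
- The arm moves only by the tool move_arm, never from a script. Its argument "motion" is text: rows parted by semicolons, each of 5 numbers parted by spaces: the opening, from -1 (shut) to 1 (fully open), then the shift along the tool's x, y, z normalised to -1 to 1, where 1 is 0.2 m, then the turn about the tool's z normalised to -1 to 1, where 1 is pi rad. A call has 1 to 12 rows; each row is the pose to reach, as a shift and turn from the pose commanded when the call began, along the tool's axes at that moment, turning the shorter way round; what a row does not reach only later rows make up. A row lasts 1/12 s, in which the tool goes at most 41.7 mm and 7.16 degrees, less where a joint would pass 70% of its speed; a pose out of reach is approached as far as the arm can. A call with a number of a shift or a turn outside -1 to 1 is refused whole. A call with a gripper value outside its range is refused whole. The fingers move at their own pace and stop on an object; "newtons" is the grip in N (left out, the last holds). Time passes only in rows, so rows that repeat a pose let the fingers close. It gives the time, the measured TCP pose, the force, the opening and the grip force at its end, in the units of the state.
- robot.get_obs(): the state, without advancing time (a new reading comes with each control period).
- robot.camera(name): name is "scene" or "top" or "wrist"; returns (picture, depth): 420x560x3 uint8, red, green, blue; 420x560 float32, m along the optical axis (not along the pixel's ray), 0 where there is no reading.
- robot.camera_model(name): a dict with "mtx" (3x3 intrinsics, pixels), "position" and "attitude" of the camera in the world. Camera axes: x right, y down, z forward; pixel columns grow to the right and rows downward; lengths in m; the calibration is good to about 2 mm. A picture is of the moment at which its call begins: read the wrist's pose just before it. camera_model takes no time and is no camera call; for the wrist camera it gives the pose at the moment of the call.
- robot.hand_in(): hands the job in; it is judged then, once.
The state is a dict: "time": time; "q": joint angles; "joint_velocities": joint speeds; "joint_torque": joint torques, N m; "position": TCP position; "tool_rot": TCP orientation; "ft_force": force on the tool from outside, world axes, zero at the start; "moment": the same for the moment, N m; "grip_width": finger opening in m; "grip_force": force on a finger pad.
Only numpy, scipy, OpenCV 4.12 (cv2) and the standard library are available. Lean on these libraries where they do the work, as an engineer would, in place of code of your own. Each camera call takes 0.05 s, during which the arm holds its last target. There are 200 camera calls.

## Task

The reagent bottle with the orange cap has fallen over in its tray: stand it upright in the empty marked place between or beside its neighbours, with its barcode label facing the front of the tray, and let go only once it stands. Then pick up the handheld scanner, hold its red window about 8 cm in front of that label, square on and level with its middle, steady for two seconds without touching the bottle with it. Finally lay the scanner back down flat in the middle of its blue mat without dropping it; leave the other bottles, the jar and the tube rack where they are.

Things in the scene. Friction and masses are not known exactly. Their poses are not given: they have to be found in the camera images.
- lane: Fixed aluminium tray, 190 mm front to back, 330 mm wide, floor 6 mm thick; lips 16 mm high at its two y ends only. Origin on the table under the middle of three marked places (blue 64 mm square outlines, 105 mm apart along y); x to the back, z up. Its front edge, 70 mm from the origin towards -x, faces the robot.
- place0 (a point): Centre of the +y marked place, on the tray floor; axes as the tray.
- place1 (a point): Centre of the middle marked place, on the tray floor; axes as the tray.
- place2 (a point): Centre of the -y marked place, on the tray floor; axes as the tray.
- bottle: Fallen amber bottle, 42 mm square, 68 mm to the shoulder, orange cap 28 mm across (skirt 31) from 75 to 95 mm; 0.1-0.2 kg. Origin: centre of underside; z from base to cap; white label on its -x face. Starts lying on the tray floor label up, base near the empty place, cap towards the tray's back (about its +x). Stood properly, its axes are parallel to the tray's.
- label (a point): Middle of the bottle's barcode label (36 mm wide, 46 mm tall), on its -x face, 21 mm from the bottle's axis and 36 mm above its underside; axes as the bottle.
- neighbour_a: Standing bottle with blue cap, same shape and label, in one of the other places. Origin at the centre of its underside, z up.
- neighbour_b: Standing bottle with yellow cap, same shape and label, in one of the other places. Origin at the centre of its underside, z up.
- scanner: Pistol-shaped scanner, 0.12-0.24 kg, lying on its side on the mat; used in that attitude too. Grey head x -42..46, 44 wide (y), 40 high (z) mm; bumper 52 mm wide at x 38..50; window at the front end. Black handle 32 mm wide leaves the head's rear (x -50..-15) to y = -110. Origin on the head's underside, below its middle; x is the way it looks, z up. Mass centre near x -2, y -12.
- window (a point): Centre of the scanner's red window, 51 mm ahead of the scanner's origin and 20 mm above its underside; x is the way it looks; axes as the scanner.
- head_grip (a point): Where to grip the head from above, across its 44 mm width (fingers closing along the scanner's y): 18 mm ahead of the scanner's origin, 24 mm above its underside; axes as the scanner.
- mat: Fixed blue mat, 190 x 210 mm, 3 mm thick, the scanner's resting place. Origin under its centre, on the table, z up; the scanner's origin comes to rest 3 mm above it and should be near the mat's centre.
- jar: White-capped jar, 66 mm across, 85 mm tall, standing beyond the mat. Origin at the centre of its underside. Bystander.
- rack: White rack of sample tubes, 160 x 70 mm, 90 mm tall, standing left of the tray. Origin at the centre of its underside. Bystander.

How it is judged:
On the way, in this order (a step that is already met when the one before it is completed fails the run):
1. the orange-capped bottle stands upright in the empty marked place, label to the front, let go (angle between bottle's own z axis and vertical below 0.12 rad and (distance between bottle and place0 below 0.022 m or distance between bottle and place1 below 0.022 m or distance between bottle and place2 below 0.022 m) and angle between the x axis of bottle and the x axis of lane, either way round below 0.3 rad and x of label in the frame of lane between -0.06 and 0 m and contact force between the fingers and bottle below 0.05 N and linear speed of bottle below 0.02 m/s), for 0.3 s.
2. the scanner, held in the gripper, looks square at the middle of the bottle's label from 4 to 14 cm, steady for one second (x of label in the frame of window between 0.04 and 0.14 m and y of label in the frame of window between -0.015 and 0.015 m and z of label in the frame of window between -0.015 and 0.015 m and angle between the x axis of scanner and the x axis of bottle, either way round below 0.25 rad and linear speed of scanner below 0.02 m/s and angular speed of scanner below 0.1 rad/s and contact force between the fingers and scanner above 1 N and x of window in the frame of bottle below 0 m and angle between bottle's own z axis and vertical below 0.12 rad and (distance between bottle and place0 below 0.022 m or distance between bottle and place1 below 0.022 m or distance between bottle and place2 below 0.022 m) and angle between the x axis of bottle and the x axis of lane, either way round below 0.3 rad and x of label in the frame of lane between -0.06 and 0 m), for 1 s.
At the end, for the whole second after the job is handed in: Bottle upright (0.12 rad) within 22 mm of a marked place's centre, label to the tray's front (0.3 rad), neighbours upright; scanner flat (0.1 rad) on the mat, its origin within 65 mm of the mat's centre; both released and at rest (all of step 1 and z of scanner in the frame of mat below 0.01 m and angle between scanner's own z axis and vertical below 0.1 rad and horizontal distance between scanner and mat below 0.065 m and contact force between the fingers and scanner below 0.05 N and linear speed of scanner below 0.02 m/s and angle between each of neighbour_a, neighbour_b's own z axis and vertical below 0.12 rad); the robot touches nothing.
It fails at once if a neighbour, the jar or the rack knocked over or shifted more than 25 mm (angle between any of neighbour_a, neighbour_b, jar, rack's own z axis and vertical above 0.35 rad or distance of any of neighbour_a, neighbour_b, jar, rack from where it was at the start of the episode above 0.025 m).
It fails at once if the scanner touches the bottle (contact force between scanner and bottle above 0.5 N).
It fails at once if the scanner is let go more than 25 mm above the mat's surface (contact force between the fingers and scanner below 0.05 N and z of scanner in the frame of mat above 0.028 m).
It fails at once if the bottle is let go with its base more than 20 mm higher than it lay (contact force between the fingers and bottle below 0.05 N and z of bottle in the frame of lane above 0.047 m).
It also fails if it takes over 67 s, if anything falls off the work surface, if the arm or the gripper's body presses on something with over 40 N, if the wrist force passes 120 N, or if a joint passes its speed limit or range.

## Working session

There is one attempt and no reset: what is moved stays moved. The work goes in short steps, Python scripts to look and compute and a tool call to move; the robot and the scene stay as the last step left them, time stands still between calls to the robot, and variables do not carry over. Pictures are saved under pics/ and viewed, at most 11 in all, crops included, and the job is handed in when it is done.

Besides the shell and the picture viewer there is one more tool, called after "Emit:" as name(argument=value, ...) on one line, values as JSON. move_arm: Moves the arm, as the interface text tells. Its arguments: {"type":"object","properties":{"motion":{"type":"string"},"newtons":{"type":"number"}},"required":["motion"]}

```bash
ls; mkdir -p pics; python3 - <<'E'
from rig import robot
import numpy as np,cv2
for n in ("scene","top"):
    p,d=robot.camera(n); m=robot.camera_model(n); np.savez(f"pics/{n}0.npz",p=p,d=d,**{k:np.array(v) for k,v in m.items()})
    cv2.imwrite(f"pics/{n}0.png",p[:,:,::-1]); print(n,m)
print(robot.get_obs())
E
```

```text
pics
scene {'mtx': array([[531.93284731,   0.        , 279.57643764],
       [  0.        , 531.93284731, 216.0749101 ],
       [  0.        ,   0.        ,   1.        ]]), 'position': array([ 1.14589088, -0.8676324 ,  0.80340845]), 'attitude': array([ 0.84979433,  0.25603358, -0.12856436, -0.44245634])}
top {'mtx': array([[393.9790313 ,   0.        , 278.3667019 ],
       [  0.        , 393.9790313 , 211.31496311],
       [  0.        ,   0.        ,   1.        ]]), 'position': array([0.47471851, 0.0459537 , 1.01967618]), 'attitude': array([-0.69679884,  0.71606325, -0.02926169,  0.02947122])}
{'time': 0.1, 'q': array([-1.41954560e+00,  5.28367181e-01,  1.43379812e+00, -3.66563981e-06,
        1.18144626e+00, -1.78494125e-01]), 'joint_velocities': array([ 0.00098801, -0.00155742, -0.0015126 , -0.00013286,  0.00047903,
        0.00125711]), 'joint_torque': array([-1.90542323e-04, -4.40986025e+01, -1.77151179e+01,  6.35068375e-02,
        5.33933763e-02, -3.92071365e-05]), 'position': array([ 0.20230374, -0.59064412,  0.22966558]), 'tool_rot': array([ 9.86438685e-01,  1.64127092e-01,  1.20552971e-05, -1.00938538e-03]), 'ft_force': array([0.24242987, 0.02078955, 0.19357981]), 'moment': array([0.01956433, 0.04457538, 0.01376926]), 'grip_force': 0.0, 'grip_width': 0.08728764920101738}
```

View pics/scene0.png

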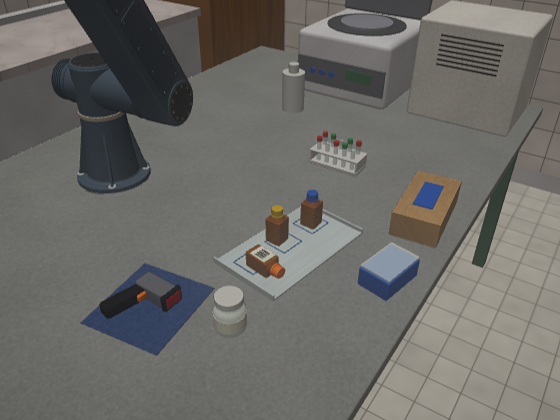

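View pics/top0.png

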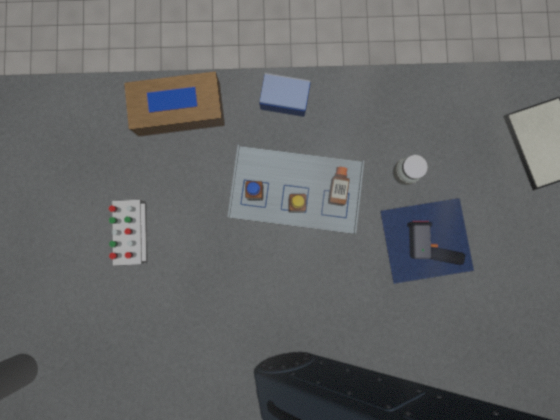

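The scene view shows the fallen bottle with its orange cap at about (278,271) and the scanner on its mat at about (155,290). In the top view the empty place is the right-hand one at (336,203). The orange cap is at (342,172), with the label up at (340,187). The scanner head is at (421,240), looking up the image (+x), with its handle to the right.

```bash
cat > h.py <<'E'
import numpy as np,cv2
from scipy.spatial.transform import Rotation as R
def ray(m,uv,z):
    uv=np.atleast_2d(uv).astype(float); K=m["mtx"]
    d=np.c_[(uv[:,0]-K[0,2])/K[0,0],(uv[:,1]-K[1,2])/K[1,1],np.ones(len(uv))]
    d=R.from_quat(m["attitude"]).apply(d); p=np.array(m["position"])
    return p+d*((z-p[2])/d[:,2])[:,None]
def cloud(m,D):
    v,u=np.mgrid[:D.shape[0],:D.shape[1]]; K=m["mtx"]
    c=np.stack([(u-K[0,2])/K[0,0]*D,(v-K[1,2])/K[1,1]*D,D],-1)
    return (R.from_quat(m["attitude"]).apply(c.reshape(-1,3))+m["position"]).reshape(c.shape)
def biggest(mask):
    n,l,s,c=cv2.connectedComponentsWithStats(mask.astype(np.uint8)); i=1+np.argmax(s[1:,4]); return l==i
def rect(mask,m,z):
    cs,_=cv2.findContours(biggest(mask).astype(np.uint8),cv2.RETR_EXTERNAL,cv2.CHAIN_APPROX_NONE)
    c=max(cs,key=cv2.contourArea)[:,0]
    P=ray(m,c,z)[:,:2]; (c0,s,a)=cv2.minAreaRect((P*1000).astype(np.float32)); return np.round(c0,1),np.round(s,1),round(a,2)
E
python3 - <<'E'
from h import *
f=np.load("pics/top0.npz"); p,D=f["p"],f["d"]; W=cloud(f,D)
hsv=cv2.cvtColor(p,cv2.COLOR_RGB2HSV).astype(int); H,S,V=hsv[...,0],hsv[...,1],hsv[...,2]
u=np.arange(560)[None,:];v=np.arange(420)[:,None]
box=lambda a,b,c,d:(u>=a)&(u<b)&(v>=c)&(v<d)
print("tray px",hsv[180,300],"mat",hsv[265,400],"table",hsv[280,200],"head",hsv[240,421],"tablez",W[280,200],"trayz",W[170,300])
tb=box(220,375,135,245)
print("tray",rect(tb&(V>105)|tb&(H>0)&(V>120),f,.006))
print("mat",rect(box(370,485,190,290)&(H>105)&(H<130)&(S>110),f,.003))
blue=tb&(H>100)&(H<130)&(S>110)
n,l,s,c=cv2.connectedComponentsWithStats(blue.astype(np.uint8))
for i in range(1,n):
    if s[i,4]>12: print("blue",s[i],rect(l==i,f,.006))
for nm,mk,z in (("orange",tb&(H<14)&(S>170)&(V>130),.027),("yellow",tb&(H>18)&(H<32)&(S>150),.101),("bluecap",box(240,265,180,200)&(H>105)&(S>180),.101)):
    b=biggest(mk); vu=np.argwhere(b)[:,::-1]; print(nm,len(vu),ray(f,vu.mean(0),z),rect(mk,f,z),np.percentile(W[b][:,2],[5,50,95]))
# heights: bottle and scanner
for nm,bx,lo in (("bottle",box(322,358,160,215),.018),("scan",box(395,475,210,275),.018)):
    mk=bx&(W[...,2]>lo)&(D>0); b=biggest(mk); q=W[b]; print(nm,b.sum(),np.percentile(q[:,2],[5,50,95]),rect(mk,f,.045 if nm=="scan" else .048))
    if nm=="scan":
        g=b&(V>70); print("head",rect(g,f,.043)); print("hist",np.percentile(V[b],[10,30,50,70,90]))
lab=box(325,355,170,210)&(S<90)&(V>120)&(W[...,2]>.035); print("label",rect(lab,f,.048),ray(f,np.argwhere(biggest(lab))[:,::-1].mean(0),.048))
crop=np.hstack([cv2.resize(p[135:245,220:375],None,fx=3,fy=3,interpolation=cv2.INTER_CUBIC),cv2.resize(p[190:300,380:490],None,fx=3,fy=3)])
cv2.imwrite("pics/crop0.png",crop[:,:,::-1]); print(crop.shape)
E
```

```text
tray px [100  20 153] mat [110 116  88] table [90  5 98] head [110  22 106] tablez [0.38898575 0.24979411 0.00350206] trayz [ 0.66552785 -0.01415524  0.00596961]
tray (array([616.1,  -7.1]), array([371.6, 285. ]), 88.44)
mat (array([ 475.6, -281.4]), array([ 98.6, 198.5]), 78.4)
blue [247 182  12  12 113] (array([623. , 110.5]), array([28.6, 28.8]), 88.69)Traceback (most recent call last):
  File "<stdin>", line 15, in <module>
  File "h.py", line 13, in biggest
    n,l,s,c=cv2.connectedComponentsWithStats(mask.astype(np.uint8)); i=1+np.argmax(s[1:,4]); return l==i
                                                                         ~~~~~~~~~^^^^^^^^^
    return _wrapfunc(a, 'argmax', axis=axis, out=out, **kwds)
    return bound(*args, **kwds)
ValueError: attempt to get argmax of an empty sequence
```

```bash
cat > m.py <<'E'
from h import *
f=np.load("pics/top0.npz"); p,D=f["p"],f["d"]; W=cloud(f,D)
hsv=cv2.cvtColor(p,cv2.COLOR_RGB2HSV).astype(int); H,S,V=hsv[...,0],hsv[...,1],hsv[...,2]
u=np.arange(560)[None,:];v=np.arange(420)[:,None]
box=lambda a,b,c,d:(u>=a)&(u<b)&(v>=c)&(v<d)
tb=box(220,375,135,245)
for q in ((172,342),(187,340),(202,298),(240,421),(255,440),(270,400),(256,450),(210,326)): print(q,hsv[q],end=";")
print()
tr=cv2.morphologyEx((tb&(V>122)).astype(np.uint8),cv2.MORPH_OPEN,np.ones((3,3)))
print("tray",rect(tr,f,.006))
print("mat",rect(box(370,485,190,290)&(H>105)&(H<130)&(S>90),f,.003))
blue=tb&(H>95)&(H<130)&(S>45)
n,l,s,c=cv2.connectedComponentsWithStats(blue.astype(np.uint8),connectivity=8)
for i in range(1,n):
    if s[i,4]>15: print("blue",s[i],rect(l==i,f,.006))
for nm,mk,z in (("orange",tb&(H<12)&(S>160)&(V>110)&box(330,352,160,180),.027),("yellow",tb&(H>18)&(H<32)&(S>130),.101),("bluecap",box(240,265,180,200)&(H>105)&(S>150),.101)):
    if mk.sum()<5: print(nm,"none");continue
    b=biggest(mk); vu=np.argwhere(b)[:,::-1]; print(nm,len(vu),ray(f,vu.mean(0),z),rect(mk,f,z),np.percentile(W[b][:,2],[5,50,95]))
for nm,bx,lo in (("bottle",box(322,358,160,215),.022),("scan",box(395,475,210,275),.022)):
    mk=bx&(W[...,2]>lo)&(D>0); b=biggest(mk); q=W[b]; print(nm,b.sum(),np.percentile(q[:,2],[5,50,95]),rect(mk,f,.043 if nm=="scan" else .048))
    if nm=="scan": print("head",rect(b&(V>70),f,.043), np.percentile(V[b],[10,30,50,70,90]))
lab=box(325,355,170,210)&(S<90)&(V>120)&(W[...,2]>.035); print("label",rect(lab,f,.048))
crop=np.hstack([cv2.resize(p[135:245,220:375],None,fx=3,fy=3,interpolation=cv2.INTER_CUBIC),cv2.resize(p[190:300,380:490],None,fx=3,fy=3)])
cv2.imwrite("pics/crop0.png",crop[:,:,::-1])
E
python3 m.py
```

```text
(172, 342) [ 11 138 159];(187, 340) [ 40   7 108];(202, 298) [ 25 141 166];(240, 421) [110  22 106];(255, 440) [115  26  59];(270, 400) [110 107  86];(256, 450) [105  21  49];(210, 326) [100  16 146];
tray (array([616. ,  -1.1]), array([333.7, 189.7]), 81.08)
mat (array([ 474.9, -333.4]), array([185.1, 205.3]), 7.38)
blue [240 179  29  29 125] (array([607.8, 106.3]), array([68.2, 67.6]), 80.81)
blue [247 182  13  13 139] (array([621.6, 109.3]), array([31.2, 31.4]), 88.43)
blue [281 185  18  26  68] (array([593.7,  16.9]), array([38.9, 68.2]), 80.33)
blue [326 193  24  25  62] (array([ 560.1, -121.4]), array([40., 83.]), 43.23)
orange none
yellow 88 [[0.57586139 0.00058561 0.101     ]] (array([575.5,   0.8]), array([23.5, 21.2]), 88.43) [0.09750533 0.10105597 0.10415072]
bluecap 84 [[0.60881967 0.1037454  0.101     ]] (array([609. , 103.3]), array([23.6, 21.3]), 88.43) [0.09849429 0.10060867 0.10351981]
bottle 602 [0.03220362 0.04733912 0.05080478] (array([ 616.1, -108.5]), array([44. , 95.6]), 78.24)
scan 1207 [0.0292382  0.03946543 0.04461647] (array([ 470.1, -343.7]), array([145.5,  95.8]), 80.52)
head (array([ 471.1, -316.2]), array([56.7, 82.3]), 86.81) [ 45.  57.  72.  99. 105.]
label (array([ 604.7, -108.2]), array([39.2, 56.8]), 78.43)
```

View pics/crop0.png

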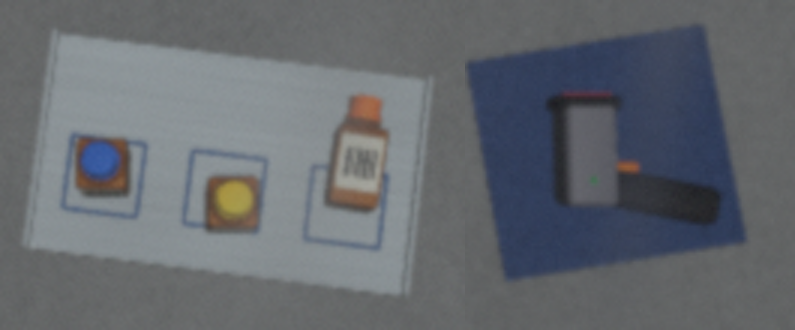

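The crop shows the bottle lying at about -12° yaw, with its base in the empty place2. The orange cap is at crop (366,107). The scanner head is at crop (590,150), with its bumper and window at the top. The tray fit puts place0 within 0.5 mm of its blue outline, so I'm moving over the cap.

Emit:
move_arm(motion="0.15 0.2 -0.1 0 0; 0.15 0.4 -0.2 0 0; 0.15 0.6 -0.3 0 0; 0.15 0.8 -0.4 0 0; 0.15 0.97 -0.5 0 0")

```text
time: 0.52
position: [0.3479, -0.4399, 0.2302]
tool_rot: [0.986, 0.164, 0.0, -0.0]
ft_force: [1.0, 0.5, 0.7]
grip_width: 0.0614
grip_force: 0.0
```

Emit:
move_arm(motion="0.15 0.2 -0.1 0 0; 0.15 0.4 -0.2 0 0; 0.15 0.6 -0.3 0 0; 0.15 0.8 -0.4 0 0; 0.15 0.97 -0.5 0 0")

```text
time: 0.93
position: [0.4927, -0.2897, 0.2303]
tool_rot: [0.986, 0.164, -0.0, -0.0]
ft_force: [0.4, -0.3, -0.4]
grip_width: 0.0505
grip_force: 0.0
```

Emit:
move_arm(motion="0.15 0.2 -0.1 0 0.04; 0.15 0.4 -0.2 0 0.08; 0.15 0.5 -0.3 0 0.12; 0.15 0.6 -0.4 0 0.16; 0.15 0.7 -0.5 0 0.171; 0.15 0.7 -0.5 0 0.171")

```text
time: 1.43
position: [0.5931, -0.1461, 0.23]
tool_rot: [0.995, -0.102, -0.0, -0.001]
ft_force: [-0.4, -0.6, 1.4]
grip_width: 0.0497
grip_force: 0.0
```

```bash
cat >> h.py <<'E'
def plan(robot,pos,yaw):
    """print shift (tool axes, normalised) and turn from the current pose to a world TCP pose"""
    o=robot.get_obs(); r=R.from_quat(o["tool_rot"]); x=r.as_matrix()[:,0]; y0=np.arctan2(x[1],x[0])
    s=r.inv().apply(np.array(pos)-o["position"])/.2
    print("t",o["time"],"pos",o["position"].round(4),"yaw",round(y0,4),"shift",s.round(3),"turn",round(-((yaw-y0+np.pi)%(2*np.pi)-np.pi)/np.pi,4))
E
python3 - <<'E'
from rig import robot
from h import *
plan(robot,[.653,-.117,.018],-.206)
m=robot.camera_model("wrist"); p,D=robot.camera("wrist"); print(m)
np.savez("pics/w1.npz",p=p,d=D,**m); cv2.imwrite("pics/w1.png",p[:,:,::-1])
E
```

```text
t 1.4333 pos [ 0.5931 -0.1461  0.23  ] yaw -0.2039 shift [ 0.265 -0.2    1.06 ] turn 0.0007
{'mtx': array([[344.50312561,   0.        , 280.70091133],
       [  0.        , 344.50312561, 211.45511858],
       [  0.        ,   0.        ,   1.        ]]), 'position': array([ 0.65818881, -0.16136409,  0.38430972]), 'attitude': array([-0.6270511 ,  0.76915184,  0.09633801, -0.07701527])}
```

View pics/w1.png

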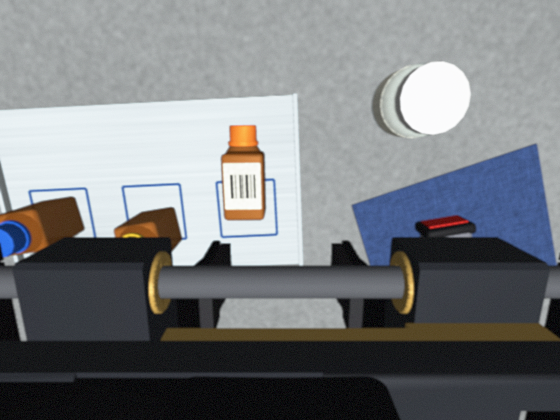

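The wrist view shows the cap at about (243,136), the label at (243,186) and the place2 outline around (247,208). The jar is well clear at (430,100).

```bash
python3 - <<'E'
from h import *
f=np.load("pics/w1.npz"); p=f["p"]; hsv=cv2.cvtColor(p,cv2.COLOR_RGB2HSV).astype(int); H,S,V=hsv[...,0],hsv[...,1],hsv[...,2]
u=np.arange(560)[None,:];v=np.arange(420)[:,None]
b=(u>205)&(u<285)&(v>115)&(v<242)
print("cap",rect(b&(H<15)&(S>180)&(V>190)&(v<155),f,.027))
print("label",rect(b&(S<40)&(V>150)&(u>224)&(u<263)&(v>163)&(v<213),f,.048))
print("outline",rect(b&(H>100)&(H<125)&(S>90),f,.006))
am=b&(H<20)&(S>120)
print("bottle",rect(am,f,.040))
E
```

```text
cap (array([ 655. , -120.6]), array([26.6, 19.8]), 78.36)
label (array([ 607.9, -111.4]), array([35.2, 44.6]), 77.52)
outline (array([ 575.8, -104.4]), array([66. , 65.7]), 81.02)
bottle (array([ 618.9, -113.8]), array([40.9, 93.6]), 79.11)
```

Emit:
move_arm(motion="0.15 0.15 -0.1 0.1 0; 0.15 0.27 -0.19 0.3 0; 0.15 0.27 -0.19 0.5 0; 0.15 0.27 -0.19 0.7 0; 0.15 0.27 -0.19 0.8 0; 0.15 0.27 -0.19 0.85 0; 0.15 0.27 -0.19 0.85 0")

```text
time: 2.07
position: [0.6497, -0.1257, 0.0573]
tool_rot: [0.995, -0.104, -0.003, -0.001]
ft_force: [0.2, -0.4, 0.3]
grip_width: 0.0501
grip_force: 0.0
```

```bash
python3 - <<'E'
from rig import robot
from h import *
plan(robot,[.654,-.1195,.018],-.206)
p,D=robot.camera("wrist"); cv2.imwrite("pics/w2.png",p[:,:,::-1])
E
```

```text
t 2.0667 pos [ 0.6497 -0.1257  0.0573] yaw -0.2081 shift [ 0.016 -0.034  0.196] turn -0.0007
```

View pics/w2.png

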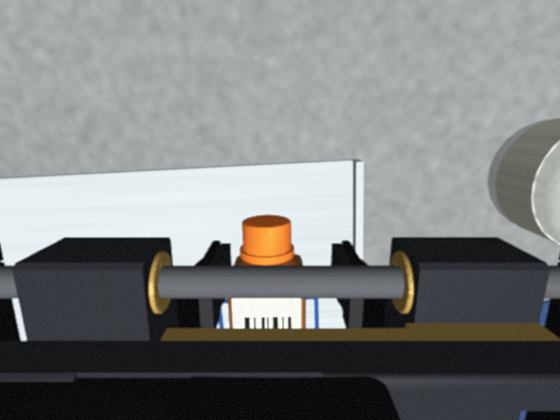

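The wrist view shows the cap centre at u≈267 and the finger midline at u≈281, about 7 mm off, which agrees with the planned shift. I'm going down and gripping lightly.

Emit:
move_arm(motion="0.15 0.016 -0.034 0.05 0; 0.15 0.016 -0.034 0.1 0; 0.15 0.016 -0.034 0.15 0; 0.15 0.016 -0.034 0.18 0; 0.15 0.016 -0.034 0.196 0; 0.15 0.016 -0.034 0.196 0; 0.15 0.016 -0.034 0.196 0; 0.15 0.016 -0.034 0.196 0", newtons=4)

```text
time: 2.78
position: [0.6571, -0.1195, 0.0217]
tool_rot: [0.995, -0.104, 0.0, 0.0]
ft_force: [0.1, 0.7, 0.4]
grip_width: 0.0499
grip_force: 0.0
```

```bash
python3 - <<'E'
from rig import robot
from h import *
plan(robot,[.654,-.1195,.018],-.206)
E
```

```text
t 2.7833 pos [ 0.6571 -0.1195  0.0217] yaw -0.2075 shift [-0.015  0.003  0.018] turn -0.0005
```

Emit:
move_arm(motion="0.15 -0.01 0 0.015 0; 0.15 -0.01 0 0.015 0; -1 -0.01 0 0.015 0; -1 -0.01 0 0.015 0; -1 -0.01 0 0.015 0; -1 -0.01 0 0.015 0; -1 -0.01 0 0.015 0; -1 -0.01 0 0.015 0; -1 -0.01 0 0.015 0; -1 -0.01 0 0.015 0", newtons=5)

```text
time: 3.62
position: [0.6549, -0.1189, 0.0184]
tool_rot: [0.995, -0.104, 0.0, 0.0]
ft_force: [0.2, 0.3, 0.4]
grip_width: 0.0278
grip_force: 5.0
```

Emit:
move_arm(motion="-1 -0.017 0 -0.055 0; -1 -0.042 0 -0.107 0; -1 -0.073 0 -0.155 0; -1 -0.11 0 -0.199 0; -1 -0.152 0 -0.237 0; -1 -0.199 0 -0.27 0; -1 -0.25 0 -0.296 0; -1 -0.304 0 -0.316 0; -1 -0.304 0 -0.316 0; -1 -0.304 0 -0.316 0")

```text
time: 4.45
position: [0.5947, -0.1062, 0.0821]
tool_rot: [0.995, -0.104, 0.0, -0.0]
ft_force: [0.6, 0.4, -1.0]
grip_width: 0.0282
grip_force: 6.6
```

```bash
python3 - <<'E'
from rig import robot
import cv2
p,D=robot.camera("scene"); cv2.imwrite("pics/s3.png",cv2.resize(p[150:310,180:400],None,fx=3,fy=3)[:,:,::-1])
E
```

```text
(no output)
```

View pics/s3.png

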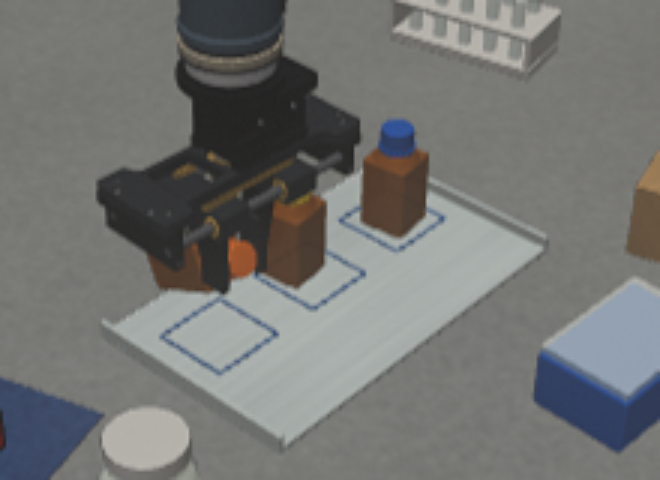

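The bottle has stayed level in the grip (cap at (240,258)), so the pads hold it against turning. I'm raising it slightly and easing the grip to 3 N so it can swing down.

Emit:
move_arm(motion="-1 0 0 -0.04 0; -1 0 0 -0.04 0; -1 0 0 -0.04 0; -1 0 0 -0.04 0; -1 0 0 -0.04 0; -1 0 0 -0.04 0", newtons=3)

```text
time: 5.0
position: [0.5962, -0.1067, 0.0901]
tool_rot: [0.995, -0.104, 0.001, 0.0]
ft_force: [1.1, -0.8, 2.1]
grip_width: 0.0279
grip_force: 3.0
```

```bash
cat > tilt.py <<'E'
from rig import robot
from h import *
import sys
o=robot.get_obs(); m=robot.camera_model("scene"); p,D=robot.camera("scene")
W=cloud(m,D); hsv=cv2.cvtColor(p,cv2.COLOR_RGB2HSV).astype(int); H,S,V=hsv[...,0],hsv[...,1],hsv[...,2]
g=o["position"]; r=R.from_quat(o["tool_rot"]).as_matrix()
L=(W-g)@r; q=(abs(L[...,1])<.03)&(abs(L[...,0])<.12)&(L[...,2]<.12)&(H<22)&(S>70)&(V>25)&(W[...,2]>.009)&(D>0)
P=W[q]; l=L[q]; print(q.sum(),"z range",np.percentile(P[:,2],[2,50,98]).round(4),"tool x range",np.percentile(l[:,0],[2,50,98]).round(4),"y",np.percentile(l[:,1],[2,50,98]).round(4), "grip",o["grip_force"],o["grip_width"],o["position"],"F",o["ft_force"])
if len(sys.argv)>1: cv2.imwrite(sys.argv[1],cv2.resize(p[150:310,180:400],None,fx=3,fy=3)[:,:,::-1])
E
python3 tilt.py pics/s4.png
```

```text
878 z range [0.0171 0.0631 0.1833] tool x range [-0.0164  0.0213  0.0333] y [-0.0196  0.0103  0.0245] grip 3.000051835757276 0.027917260125558976 [ 0.59622753 -0.10672758  0.09006542] F [ 1.13953516 -0.80389731  2.14228351]
```

View pics/s4.png

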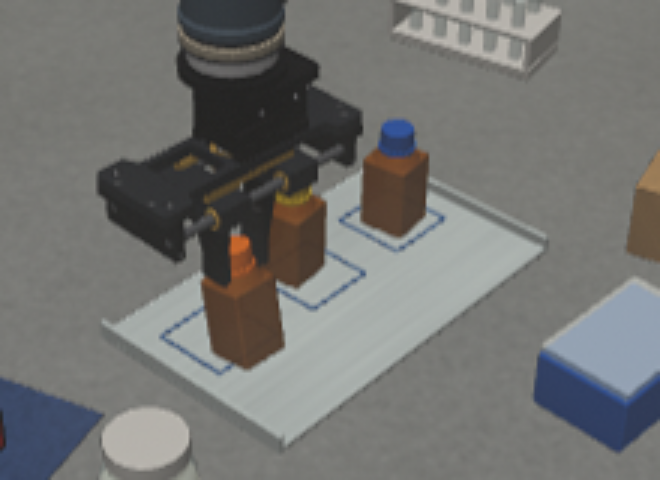

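The bottle has swung nearly upright, label to the front, with its base about 10 mm above the floor. I'm carrying it over the place slowly, then lowering.

Emit:
move_arm(motion="-1 -0.015 0 0 -0.003; -1 -0.03 0 0 -0.006; -1 -0.045 0 0 -0.009; -1 -0.06 0 0 -0.012; -1 -0.075 0 0 -0.015; -1 -0.09 0 0 -0.0167; -1 -0.1 0 0 -0.0167; -1 -0.105 0 0 -0.0167; -1 -0.105 0 0 -0.0167; -1 -0.105 0 0.01 -0.0167; -1 -0.105 0 0.02 -0.0167; -1 -0.105 0 0.025 -0.0167")

```text
time: 6.05
position: [0.5773, -0.1029, 0.0866]
tool_rot: [0.997, -0.077, 0.003, 0.001]
ft_force: [0.5, 0.7, 14.5]
grip_width: 0.0277
grip_force: 8.6
```

```bash
cat > face.py <<'E'
from rig import robot
from h import *
# back (+x) face of the bottle as seen by the scene camera
m=robot.camera_model("scene"); p,D=robot.camera("scene"); o=robot.get_obs()
W=cloud(m,D); hsv=cv2.cvtColor(p,cv2.COLOR_RGB2HSV).astype(int); H,S,V=hsv[...,0],hsv[...,1],hsv[...,2]
a=-.155; X=np.array([np.cos(a),np.sin(a),0]); Y=np.array([-np.sin(a),np.cos(a),0])
C=np.array([.5755,-.103,0]); L=np.stack([(W-C)@X,(W-C)@Y,W[...,2]],-1)
q=(abs(L[...,0])<.06)&(abs(L[...,1])<.035)&(L[...,2]>.012)&(L[...,2]<.07)&(H<22)&(S>70)&(V>25)&(D>0)
l=L[q]; b=l[abs(l[:,1]-np.median(l[:,1]))<.02]
for lo in range(10,70,10):
    s=b[(b[:,2]>lo/1e3)&(b[:,2]<=lo/1e3+.01)]
    if len(s)>4: print(lo,len(s),"x",np.percentile(s[:,0],[50,90]).round(4),"y",np.percentile(s[:,1],[5,50,95]).round(4))
print(l.min(0).round(4),o["position"].round(4),o["ft_force"].round(2),o["grip_force"])
E
python3 face.py
```

```text
10 17 x [0.0216 0.0332] y [-0.0224 -0.0213 -0.0187]
20 78 x [0.04   0.0445] y [-0.0232 -0.0192  0.0014]
30 73 x [0.035  0.0418] y [-0.0235 -0.0203  0.0008]
40 76 x [0.0334 0.039 ] y [-0.0231 -0.0198 -0.0002]
50 83 x [0.0306 0.0357] y [-0.0228 -0.0199  0.0012]
60 84 x [0.0279 0.0326] y [-0.0228 -0.0194 -0.0009]
[-0.0123 -0.0247  0.0129] [ 0.5775 -0.1029  0.0866] [1.26 0.78 9.1 ] 7.940939974923822
```

The pads held it about 16° over-swung, with the base too far towards the back. I'll lift it slightly, move it forward and set its front base edge down. Then I'll draw the cap back over the base while the edge grips the floor.

Emit:
move_arm(motion="-1 0 0 -0.02 0; -1 0 0 -0.03 0; -1 -0.015 0 -0.03 0; -1 -0.035 0 -0.03 0; -1 -0.055 0 -0.03 0; -1 -0.075 0 -0.03 0; -1 -0.095 0 -0.03 0; -1 -0.11 0 -0.03 0; -1 -0.12 0 -0.03 0; -1 -0.12 0 -0.03 0; -1 -0.12 0 -0.015 0; -1 -0.12 0 -0.003 0")

```text
time: 7.1
position: [0.5522, -0.0987, 0.0856]
tool_rot: [0.997, -0.078, 0.001, 0.0]
ft_force: [1.4, 0.2, 4.0]
grip_width: 0.028
grip_force: 3.0
```

Emit:
move_arm(motion="-1 0 0 0.003 0; -1 0.015 0 0.003 0; -1 0.03 0 0.003 0; -1 0.045 0 0.003 0; -1 0.06 0 0.004 0; -1 0.075 0 0.005 0; -1 0.09 0 0.006 0; -1 0.105 0 0.008 0; -1 0.115 0 0.01 0; -1 0.12 0 0.01 0; -1 0.12 0 0.01 0")

```text
time: 8.02
position: [0.5758, -0.1024, 0.0858]
tool_rot: [0.997, -0.077, 0.001, 0.0]
ft_force: [-3.0, 1.0, 16.6]
grip_width: 0.028
grip_force: 12.0
```

```bash
python3 face.py; python3 tilt.py pics/s5.png
```

```text
10 32 x [-0.0005  0.0055] y [-0.0221 -0.0201 -0.0039]
20 62 x [-0.0041  0.0078] y [-0.0225 -0.0205 -0.0043]
30 55 x [0.0007 0.0097] y [-0.0232 -0.0197 -0.0026]
40 62 x [-0.002   0.0125] y [-0.0226 -0.0202 -0.0041]
50 60 x [0.0042 0.0153] y [-0.0224 -0.0202 -0.0022]
60 77 x [0.0093 0.0171] y [-0.0225 -0.0196 -0.0021]
[-0.0321 -0.0242  0.0123] [ 0.5757 -0.1024  0.0859] [-3.59  0.69 17.38] 11.951675998570863
733 z range [0.0149 0.0644 0.1795] tool x range [-0.0273  0.0078  0.0321] y [-0.0187  0.0127  0.0248] grip 11.951675998570863 0.02783832346273332 [ 0.5757312  -0.10240188  0.08587348] F [-3.592629    0.69235449 17.37773035]
```

View pics/s5.png

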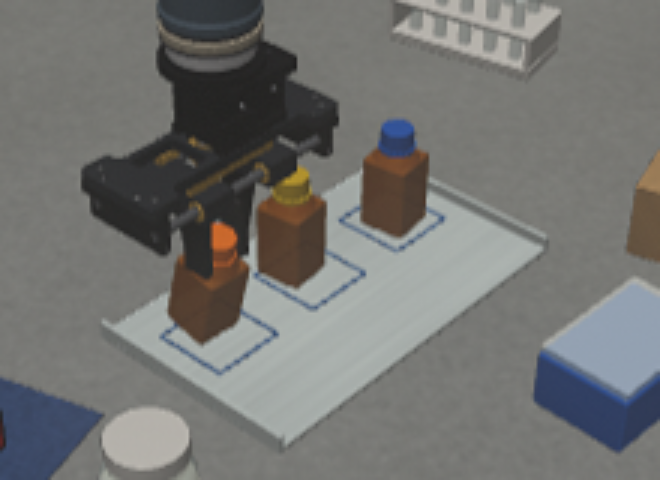

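It is now leaning about 13° the other way, cap back and base front edge near (205,340). I'll move it back about 16 mm, then repeat the correction more gently and finish with a press.

Emit:
move_arm(motion="-1 0 0 -0.02 0; -1 0 0 -0.03 0; -1 0.015 0 -0.03 0; -1 0.03 0 -0.03 0; -1 0.045 0 -0.03 0; -1 0.06 0 -0.03 0; -1 0.075 0 -0.03 0; -1 0.08 0 -0.03 0; -1 0.08 0 -0.03 0; -1 0.08 0 -0.03 0; -1 0.08 0 -0.02 0", newtons=3)

```text
time: 9.03
position: [0.5906, -0.1045, 0.0873]
tool_rot: [0.997, -0.077, 0.0, 0.0]
ft_force: [-0.1, 0.5, -2.4]
grip_width: 0.0278
grip_force: 3.0
```

```bash
python3 face.py
```

```text
10 41 x [0.0197 0.0283] y [-0.0225 -0.0198 -0.0037]
20 56 x [0.02   0.0297] y [-0.0227 -0.0198 -0.0038]
30 63 x [0.0233 0.0309] y [-0.0224 -0.0204 -0.0005]
40 63 x [0.0202 0.0321] y [-0.0227 -0.0201 -0.0019]
50 64 x [0.0225 0.0329] y [-0.0228 -0.0198 -0.0068]
60 65 x [0.0246 0.0346] y [-0.0229 -0.0199 -0.0031]
[-0.0101 -0.0245  0.0121] [ 0.5903 -0.1044  0.0868] [ 0.51 -0.86 -3.04] 2.9999802651582286
```

Only about 7° of lean is left, with the back edge about 27 mm behind the place centre. I'm setting it down and easing the cap forward about 10 mm.

Emit:
move_arm(motion="-1 0 0 0.008 0; -1 -0.01 0 0.013 0; -1 -0.02 0 0.015 0; -1 -0.03 0 0.015 0; -1 -0.04 0 0.017 0; -1 -0.045 0 0.02 0; -1 -0.045 0 0.022 0; -1 -0.045 0 0.022 0", newtons=3)

```text
time: 9.75
position: [0.5815, -0.1031, 0.083]
tool_rot: [0.997, -0.077, -0.0, -0.0]
ft_force: [-1.1, 0.3, 3.5]
grip_width: 0.0277
grip_force: 3.0
```

```bash
python3 face.py
```

```text
10 45 x [0.017  0.0266] y [-0.0223 -0.0196 -0.0025]
20 65 x [0.0234 0.0266] y [-0.0227 -0.0198 -0.0015]
30 57 x [0.0181 0.0275] y [-0.0222 -0.0198 -0.0012]
40 70 x [0.0182 0.0266] y [-0.023  -0.0201 -0.0026]
50 70 x [0.0228 0.0278] y [-0.0224 -0.0194  0.0002]
60 78 x [0.019  0.0272] y [-0.0224 -0.0198 -0.0007]
[-0.0141 -0.0247  0.012 ] [ 0.5816 -0.1031  0.083 ] [-2.02 -0.08  4.12] 2.9996109462808818
```

Upright, pressing the floor at about 4 N and about 5 mm from the place centre. Releasing and rising.

Emit:
move_arm(motion="-1 0 0 0.003 0; -1 0 0 0.003 0; -0.2 0 0 0.003 0; -0.1 0 0 0.003 0; 0.15 0 0 0.003 0; 0.15 0 0 0.003 0; 0.15 0 0 0.003 0; 0.15 0 0 -0.1 0; 0.15 0 0 -0.25 0; 0.15 0 0 -0.45 0; 0.15 0 0 -0.6 0; 0.15 0 0 -0.6 0")

```text
time: 10.8
position: [0.5856, -0.1043, 0.2088]
tool_rot: [0.997, -0.077, 0.006, 0.002]
ft_force: [0.5, 0.1, 1.4]
grip_width: 0.0497
grip_force: 0.0
```

```bash
python3 face.py; python3 - <<'E'
from rig import robot
from h import *
m=robot.camera_model("top"); p,D=robot.camera("top"); W=cloud(m,D)
np.savez("pics/top1.npz",p=p,d=D,**m)
hsv=cv2.cvtColor(p,cv2.COLOR_RGB2HSV).astype(int); H,S,V=hsv[...,0],hsv[...,1],hsv[...,2]
u=np.arange(560)[None,:];v=np.arange(420)[:,None]
c=(u>315)&(u<360)&(v>175)&(v<225)&(H<13)&(S>120)&(V>125); print("cap px",c.sum())
plan(robot,[.49,-.33,.25],0)
b=(u>400)&(u<475)&(v>210)&(v<275)
print("head top",rect(b&(V>88)&(S<60)&(W[...,2]>.03),m,.043)); 
E
```

```text
10 50 x [0.0241 0.0269] y [-0.0229 -0.0195  0.0004]
20 60 x [0.0188 0.0265] y [-0.0229 -0.0195 -0.0012]
30 69 x [0.0201 0.0269] y [-0.022  -0.0197 -0.0015]
40 65 x [0.019  0.0263] y [-0.0221 -0.0196 -0.0012]
50 63 x [0.0216 0.0266] y [-0.0226 -0.019  -0.0003]
60 77 x [0.0184 0.0266] y [-0.0223 -0.0194 -0.0009]
[-0.0167 -0.0237  0.0123] [ 0.5839 -0.1038  0.206 ] [-0.19 -0.61 -0.38] 0.0
cap px 0
t 10.9 pos [ 0.5822 -0.1031  0.2037] yaw -0.1549 shift [-0.28   1.192 -0.232] turn -0.0493
head top (array([ 433.4, -310.3]), array([28.3, 37.7]), 61.7)
```

The bottle stands by itself in its place. Next I'm going to look at the scanner.

Emit:
move_arm(motion="0.5 -0.12 0.12 -0.1 0; 0.5 -0.24 0.28 -0.2 0; 0.5 -0.36 0.44 -0.23 0; 0.5 -0.45 0.6 -0.23 0; 0.5 -0.5 0.75 -0.23 0")

```text
time: 11.32
position: [0.4564, -0.2356, 0.2472]
tool_rot: [0.997, -0.077, -0.002, -0.001]
ft_force: [0.1, -0.7, 1.4]
grip_width: 0.0645
grip_force: 0.0
```

Emit:
move_arm(motion="0.5 -0.1 0.15 0 -0.02; 0.5 -0.2 0.3 0 -0.04; 0.5 -0.3 0.45 0 -0.049; 0.5 -0.32 0.53 0 -0.049; 0.5 -0.32 0.53 0 -0.049; 0.5 -0.32 0.53 0 -0.049")

```text
time: 11.82
position: [0.3791, -0.3304, 0.247]
tool_rot: [1.0, -0.002, -0.001, -0.002]
ft_force: [0.2, 0.5, 0.9]
grip_width: 0.0652
grip_force: 0.0
```

```bash
python3 - <<'E'
from rig import robot
from h import *
plan(robot,[.49,-.33,.25],0)
m=robot.camera_model("wrist"); p,D=robot.camera("wrist"); print(m["position"])
np.savez("pics/w3.npz",p=p,d=D,**m); cv2.imwrite("pics/w3.png",p[:,:,::-1])
E
```

```text
t 11.8167 pos [ 0.3791 -0.3304  0.247 ] yaw -0.0036 shift [ 0.554 -0.004 -0.016] turn -0.0012
[ 0.44594705 -0.33253169  0.40116239]
```

View pics/w3.png

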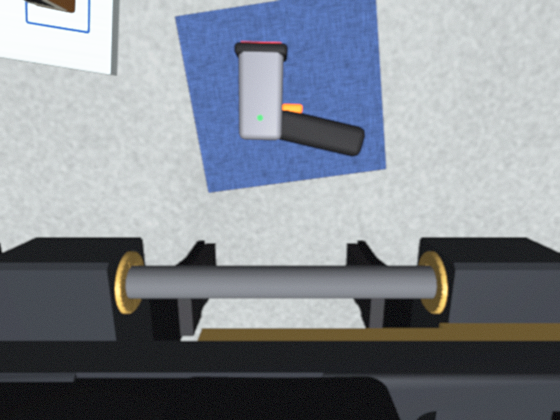

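The wrist view shows the grey head at u 238–284, v 50–139, the dark bumper at the top around v≈48 and the handle to the right ending at (355,138). The mat is fully visible.

```bash
python3 - <<'E'
from h import *
f=np.load("pics/w3.npz"); p=f["p"]; hsv=cv2.cvtColor(p,cv2.COLOR_RGB2HSV).astype(int); H,S,V=hsv[...,0],hsv[...,1],hsv[...,2]
u=np.arange(560)[None,:];v=np.arange(420)[:,None]
b=(u>225)&(u<300)&(v>35)&(v<150)
print(hsv[100,255],hsv[50,260],hsv[150,200])
g=cv2.morphologyEx((b&(V>110)&(S<60)).astype(np.uint8),cv2.MORPH_OPEN,np.ones((5,5)))
print("head top",rect(g,f,.043))
bm=b&(V<70)&(v<62)&(u<292); print("bumper",rect(bm,f,.043))
s=(b&((V<70)|(S<60))|((u>225)&(u<370)&(v>100)&(v<160)&(V<80)))
mat=(u>165)&(u<395)&(v<205)&(H>100)&(H<125)&(S>90); print("mat",rect(mat,f,.003))
W=cloud(f,f["d"]); print("head z",W[100,260],"bumper",W[49,262])
E
```

```text
[109  17 208] [120  19  81] [110  68 195]
head top (array([ 472.6, -311.4]), array([42.2, 83. ]), 88.13)
bumper (array([ 515. , -312.5]), array([49.4, 14. ]), 84.17)
mat (array([ 475.8, -336.5]), array([188.2, 207.7]), 7.57)
head z [ 0.46899568 -0.31095431  0.04255366] bumper [ 0.51541413 -0.31375639  0.04365864]
```

Emit:
move_arm(motion="0.5 0.15 -0.05 0.1 0.009; 0.5 0.3 -0.097 0.25 0.009; 0.5 0.45 -0.097 0.42 0.009; 0.5 0.56 -0.097 0.6 0.009; 0.5 0.56 -0.097 0.78 0.009; 0.5 0.56 -0.097 0.9 0.009; 0.5 0.56 -0.097 0.9 0.009; 0.5 0.56 -0.097 0.9 0.009")

```text
time: 12.53
position: [0.4917, -0.3088, 0.067]
tool_rot: [1.0, -0.014, -0.002, -0.002]
ft_force: [0.1, -0.4, 0.4]
grip_width: 0.0652
grip_force: 0.0
```

```bash
python3 - <<'E'
from rig import robot
from h import *
plan(robot,[.491,-.311,.016],-.033)
E
```

```text
t 12.5333 pos [ 0.4917 -0.3088  0.067 ] yaw -0.0271 shift [-0.002  0.012  0.255] turn 0.0019
```

Emit:
move_arm(motion="0.5 0 0.01 0.08 0; 0.5 0 0.01 0.15 0; 0.5 0 0.01 0.21 0; 0.5 0 0.01 0.24 0; 0.5 0 0.01 0.25 0; 0.5 0 0.01 0.25 0; -1 0 0.01 0.25 0; -1 0 0.01 0.25 0; -1 0 0.01 0.25 0; -1 0 0.01 0.25 0; -1 0 0.01 0.25 0; -1 0 0.01 0.25 0", newtons=15)

```text
time: 13.53
position: [0.4922, -0.3133, 0.0192]
tool_rot: [1.0, -0.015, 0.0, -0.0]
ft_force: [0.7, 1.7, 4.9]
grip_width: 0.0437
grip_force: 15.0
```

Emit:
move_arm(motion="-1 0 0 0 0; -1 0 0 0 0; -1 0 0 0 0; -1 0 0 0 0; -1 0 0 0 0", newtons=25)

```text
time: 13.95
position: [0.4922, -0.3133, 0.0192]
tool_rot: [1.0, -0.015, 0.0, -0.0]
ft_force: [0.7, 1.6, 5.3]
grip_width: 0.044
grip_force: 24.9
```

The scanner is gripped at 44 mm. I'm lifting it and carrying it in front of the bottle, keeping it high.

Emit:
move_arm(motion="-1 0 0 -0.08 0; -1 0 0 -0.2 0; -1 0 0 -0.35 0; -1 -0.02 -0.05 -0.48 0; -1 -0.06 -0.15 -0.5 0; -1 -0.1 -0.28 -0.5 0; -1 -0.15 -0.42 -0.5 0; -1 -0.2 -0.56 -0.5 0; -1 -0.247 -0.7 -0.5 0; -1 -0.247 -0.8 -0.5 0; -1 -0.247 -0.85 -0.5 0")

```text
time: 14.87
position: [0.4459, -0.1394, 0.1183]
tool_rot: [1.0, -0.014, -0.001, -0.001]
ft_force: [0.3, 0.2, -0.7]
grip_width: 0.0439
grip_force: 24.9
```

```bash
python3 - <<'E'
from rig import robot
from h import *
plan(robot,[.4496,-.0825,.0382],-.155)
E
```

```text
t 14.8667 pos [ 0.4459 -0.1394  0.1183] yaw -0.0276 shift [ 0.012 -0.284  0.401] turn 0.0406
```

Emit:
move_arm(motion="-1 0 -0.08 0 0.01; -1 0.005 -0.16 0 0.02; -1 0.01 -0.24 0 0.03; -1 0.012 -0.284 0.02 0.04; -1 0.012 -0.284 0.08 0.0406; -1 0.012 -0.284 0.16 0.0406; -1 0.012 -0.284 0.24 0.0406; -1 0.012 -0.284 0.32 0.0406; -1 0.012 -0.284 0.38 0.0406; -1 0.012 -0.284 0.4 0.0406; -1 0.012 -0.284 0.4 0.0406; -1 0.012 -0.284 0.4 0.0406")

```text
time: 15.87
position: [0.4524, -0.0859, 0.0387]
tool_rot: [0.997, -0.078, 0.0, 0.0]
ft_force: [0.2, -0.4, -1.4]
grip_width: 0.0437
grip_force: 24.9
```

```bash
python3 - <<'E'
from rig import robot
from h import *
plan(robot,[.4496,-.0825,.0382],-.155)
p,D=robot.camera("scene"); cv2.imwrite("pics/s6.png",cv2.resize(p[150:330,120:380],None,fx=3,fy=3)[:,:,::-1])
m=robot.camera_model("wrist"); p,D=robot.camera("wrist"); np.savez("pics/w6.npz",p=p,d=D,**m)
E
```

```text
t 15.8667 pos [ 0.4524 -0.0859  0.0387] yaw -0.1569 shift [-0.016 -0.015  0.003] turn -0.0006
```

View pics/s6.png

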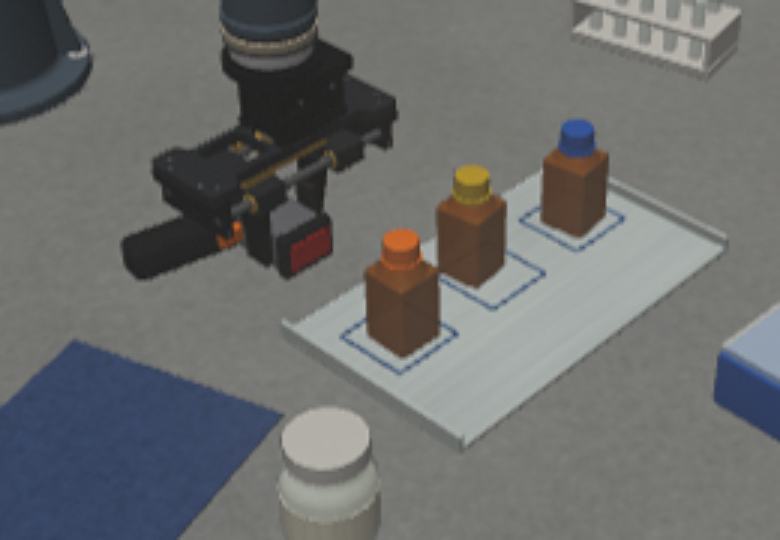

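The scene view shows the scanner held level in front of the orange-capped bottle, with the red window at (312,248) facing it. I'm checking the alignment numerically.

```bash
python3 - <<'E'
from rig import robot
from h import *
m=robot.camera_model("scene"); p,D=robot.camera("scene"); W=cloud(m,D)
hsv=cv2.cvtColor(p,cv2.COLOR_RGB2HSV).astype(int); H,S,V=hsv[...,0],hsv[...,1],hsv[...,2]
u=np.arange(560)[None,:];v=np.arange(420)[:,None]
a=-.155; X=np.array([np.cos(a),np.sin(a),0]); Y=np.array([-np.sin(a),np.cos(a),0]); C=np.array([.581,-.103,0])
L=np.stack([(W-C)@X,(W-C)@Y,W[...,2]],-1)
r=biggest((u>205)&(u<240)&(v>210)&(v<250)&((H<8)|(H>170))&(S>120))
q=L[r]; print("window",r.sum(),np.median(q,0).round(4),np.percentile(q,[3,97],axis=0).round(4))
A=np.c_[q[:,1:],np.ones(len(q))]; print("x = a*y+b*z+c",np.linalg.lstsq(A,q[:,0],rcond=None)[0].round(3))
yx=np.argwhere(r)[:,::-1]; print("ray z", )
o=biggest((u>240)&(u<272)&(v>220)&(v<245)&(H<13)&(S>150)&(V>110))
q=L[o]; print("cap",o.sum(),np.percentile(q,[5,50,95],axis=0).round(4))
top=q[q[:,2]>.096]; print("captop",len(top),((top.max(0)+top.min(0))/2).round(4))
# wrist: cap and bumper
f=np.load("pics/w6.npz"); p=f["p"]; W=cloud(f,f["d"]); L=np.stack([(W-C)@X,(W-C)@Y,W[...,2]],-1); hsv=cv2.cvtColor(p,cv2.COLOR_RGB2HSV).astype(int); H,S,V=hsv[...,0],hsv[...,1],hsv[...,2]
o=biggest((H<13)&(S>180)&(V>180)&(W[...,2]>.09)&(W[...,2]<.115)); q=L[o]; print("wrist cap",o.sum(),((q.max(0)+q.min(0))/2).round(4), np.median(q,0).round(4))
E
```

```text
window 117 [-0.0982 -0.0053  0.0438] [[-0.1013 -0.0236  0.0312]
 [-0.0955  0.0156  0.054 ]]
x = a*y+b*z+c [-0.263  0.781 -0.133]
ray z
cap 156 [[-0.0087 -0.0163  0.0787]
 [ 0.0046 -0.0078  0.0957]
 [ 0.0133  0.0085  0.1004]]
captop 76 [ 0.0008 -0.0019  0.099 ]Traceback (most recent call last):
  File "<stdin>", line 17, in <module>
  File "h.py", line 13, in biggest
    n,l,s,c=cv2.connectedComponentsWithStats(mask.astype(np.uint8)); i=1+np.argmax(s[1:,4]); return l==i
                                                                         ~~~~~~~~~^^^^^^^^^
    return _wrapfunc(a, 'argmax', axis=axis, out=out, **kwds)
    return bound(*args, **kwds)
ValueError: attempt to get argmax of an empty sequence
```

Aligned: the gap is about 77 mm, the height 42.6 mm and the lateral offset 2–3 mm. I'm trimming the lateral offset and holding.

Emit:
move_arm(motion="-1 -0.01 -0.01 0 0; -1 -0.01 -0.01 0 0; -1 -0.01 -0.01 0 0; -1 -0.01 -0.01 0 0; -1 -0.01 -0.01 0 0; -1 -0.01 -0.01 0 0; -1 -0.01 -0.01 0 0; -1 -0.01 -0.01 0 0; -1 -0.01 -0.01 0 0; -1 -0.01 -0.01 0 0; -1 -0.01 -0.01 0 0; -1 -0.01 -0.01 0 0")

```text
time: 17.02
position: [0.4501, -0.0831, 0.0387]
tool_rot: [0.997, -0.078, -0.0, -0.0]
ft_force: [0.9, 0.4, -2.2]
grip_width: 0.0439
grip_force: 24.9
```

Emit:
move_arm(motion="-1 0 0 0 0; -1 0 0 0 0; -1 0 0 0 0; -1 0 0 0 0; -1 0 0 0 0; -1 0 0 0 0; -1 0 0 0 0; -1 0 0 0 0; -1 0 0 0 0; -1 0 0 0 0; -1 0 0 0 0; -1 0 0 0 0")

```text
time: 18.02
position: [0.4501, -0.0831, 0.0387]
tool_rot: [0.997, -0.078, -0.0, 0.0]
ft_force: [0.1, -0.2, -1.4]
grip_width: 0.0441
grip_force: 24.9
```

Emit:
move_arm(motion="-1 0 0 0 0; -1 0 0 0 0; -1 0 0 0 0; -1 0 0 0 0; -1 0 0 0 0; -1 0 0 0 0; -1 0 0 0 0; -1 0 0 0 0; -1 0 0 0 0; -1 0 0 0 0; -1 0 0 0 0; -1 0 0 0 0")

```text
time: 19.02
position: [0.4501, -0.0831, 0.0388]
tool_rot: [0.997, -0.078, 0.0, -0.0]
ft_force: [0.4, 0.3, -1.1]
grip_width: 0.0439
grip_force: 24.9
```

```bash
python3 - <<'E'
from rig import robot
from h import *
plan(robot,[.492,-.336,.1182],-.03); print(robot.get_obs()["joint_velocities"].round(4))
E
```

```text
t 19.0167 pos [ 0.4501 -0.0831  0.0388] yaw -0.1569 shift [ 0.404  1.216 -0.397] turn -0.0404
[ 0.0002 -0.001   0.0002 -0.0021 -0.0016 -0.0002]
```

It held steady for over two seconds. Now carrying the scanner back to the mat centre.

Emit:
move_arm(motion="-1 -0.02 0 -0.08 0; -1 -0.03 0 -0.2 0; -1 -0.03 0 -0.32 0; -1 0 0.05 -0.4 0; -1 0.04 0.15 -0.4 0; -1 0.08 0.28 -0.4 0; -1 0.13 0.42 -0.4 0; -1 0.18 0.56 -0.4 0; -1 0.22 0.7 -0.4 0; -1 0.25 0.82 -0.4 0; -1 0.27 0.88 -0.4 0; -1 0.27 0.88 -0.4 0")

```text
time: 20.02
position: [0.4768, -0.2684, 0.1188]
tool_rot: [0.997, -0.08, 0.001, 0.001]
ft_force: [-0.4, -0.2, -2.1]
grip_width: 0.0438
grip_force: 24.9
```

```bash
python3 - <<'E'
from rig import robot
from h import *
plan(robot,[.494,-.335,.0195],-.03)
E
```

```text
t 20.0167 pos [ 0.4768 -0.2684  0.1188] yaw -0.1598 shift [0.137 0.314 0.497] turn -0.0413
```

Emit:
move_arm(motion="-1 0.04 0.08 0 -0.01; -1 0.08 0.18 0 -0.02; -1 0.12 0.26 0 -0.03; -1 0.135 0.312 0.05 -0.04; -1 0.135 0.312 0.14 -0.0413; -1 0.135 0.312 0.24 -0.0413; -1 0.135 0.312 0.33 -0.0413; -1 0.135 0.312 0.4 -0.0413; -1 0.135 0.312 0.44 -0.0413; -1 0.135 0.312 0.47 -0.0413; -1 0.135 0.312 0.48 -0.0413; -1 0.135 0.312 0.48 -0.0413")

```text
time: 21.02
position: [0.4929, -0.3305, 0.0227]
tool_rot: [1.0, -0.013, -0.0, -0.0]
ft_force: [0.5, 0.6, -0.6]
grip_width: 0.044
grip_force: 24.9
```

Emit:
move_arm(motion="-1 0 0 0.005 0; -1 0 0 0.01 0; -1 0 0 0.014 0; -1 0 0 0.016 0; -1 0 0 0.016 0; -1 0 0 0.016 0")

```text
time: 21.52
position: [0.4929, -0.3314, 0.0197]
tool_rot: [1.0, -0.014, 0.0, 0.0]
ft_force: [0.2, 0.5, -1.7]
grip_width: 0.0437
grip_force: 24.9
```

Emit:
move_arm(motion="-1 0 0 0.004 0; -1 0 0 0.006 0; -1 0 0 0.006 0; -1 0 0 0.006 0")

```text
time: 21.85
position: [0.493, -0.3314, 0.0192]
tool_rot: [1.0, -0.014, 0.0, 0.0]
ft_force: [-1.2, 0.3, 5.5]
grip_width: 0.044
grip_force: 24.9
```

It's in contact with the mat. Opening the fingers and rising.

Emit:
move_arm(motion="0 0 0 0 0; 0.3 0 0 0 0; 0.5 0 0 0 0; 0.5 0 0 0 0; 0.5 0 0 0 0; 0.5 0 0 -0.05 0; 0.5 0 0 -0.15 0; 0.5 0 0 -0.3 0; 0.5 0 0 -0.5 0; 0.5 0 0 -0.7 0; 0.5 0 0 -0.8 0; 0.5 0 0 -0.8 0")

```text
time: 22.85
position: [0.4957, -0.3337, 0.1849]
tool_rot: [1.0, -0.013, 0.005, 0.004]
ft_force: [0.3, -0.5, 0.8]
grip_width: 0.0652
grip_force: 0.0
```

Emit:
move_arm(motion="0.5 -0.15 0 -0.1 0; 0.5 -0.3 0 -0.2 0; 0.5 -0.45 0 -0.2 0; 0.5 -0.55 0 -0.2 0; 0.5 -0.55 0 -0.2 0; 0.5 -0.55 0 -0.2 0; 0.5 -0.55 0 -0.2 0")

```text
time: 23.43
position: [0.3835, -0.3286, 0.2182]
tool_rot: [1.0, -0.014, 0.0, 0.0]
ft_force: [0.4, -0.0, 0.9]
grip_width: 0.0653
grip_force: 0.0
```

```bash
python3 face.py; python3 - <<'E'
from rig import robot
from h import *
p,D=robot.camera("wrist"); s,_=robot.camera("scene")
cv2.imwrite("pics/end.png",np.hstack([cv2.resize(p,(400,300)),cv2.resize(s,(400,300))])[:,:,::-1])
E
```

```text
10 42 x [0.0197 0.0256] y [-0.0221 -0.0191  0.    ]
20 59 x [0.0222 0.0269] y [-0.0225 -0.0192 -0.0002]
30 72 x [0.0185 0.0262] y [-0.0227 -0.0198  0.0007]
40 63 x [0.0199 0.0262] y [-0.0229 -0.0198 -0.0028]
50 67 x [0.0194 0.0266] y [-0.0226 -0.0198 -0.0012]
60 80 x [0.0157 0.0263] y [-0.0228 -0.019  -0.0011]
[-0.0147 -0.0249  0.0127] [ 0.3838 -0.3286  0.2182] [ 0.78 -0.94  0.73] 0.0
```

View pics/end.png

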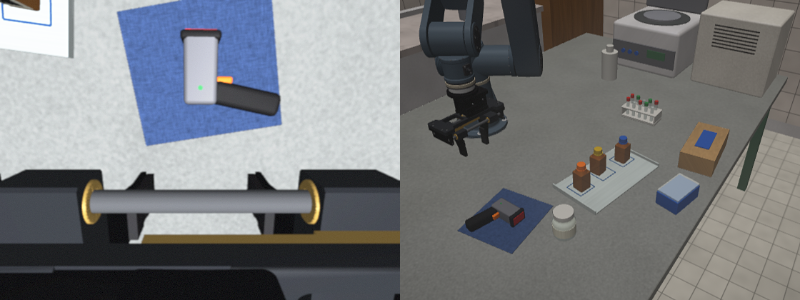

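The scanner lies flat in the middle of the mat, with its head at (201,70) in the left picture. All three bottles stand upright and the gripper is clear.

```bash
python3 -c "
from rig import robot
print(robot.hand_in())"
```

```text
the job is handed in; nothing more can be done
None
```

I stood the bottle in its place with the label to the front, held the scanner about 8 cm from the label for over two seconds, and laid it back flat near the middle of its mat; the job is handed in at about 23.5 s, with no verdict returned.

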